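# Release the ratchet stay and shut the centrifuge lid

## Task

The centrifuge is loaded and its lid is propped open by the toothed ratchet stay. Press the red pawl tab down with the fingertips until the pawl clicks over and stays clear of the teeth, then push the lid's front edge down past the teeth, gently and without slamming or raising it, until the lid is fully shut. Grip and pick up nothing, leave the things around the machine where they stand, and finish clear of the machine.

Things in the scene. Friction and masses are not known exactly. Their poses are not given: they have to be found in the camera images.
- centrifuge: compact bench centrifuge, a beige housing 310 mm deep (x), 250 wide (y), 150 high, fixed to the bench. Origin: centre of its underside; x points from its control panel to its rear, z up. The lid is hinged across it 60 mm behind the middle and opens upward. The ratchet stands at the -y rear corner: steel toothed quadrant on the lid and, behind it, a bracket with the pawl
- lid_hinge (a point): point on the lid's hinge axis, in the middle of the machine, 160 mm above the bench (housing x = +60 mm, y = 0). Fixed to the housing, with the housing's axes; the hinge axis is its y
- lid (a joint): lid angle in rad: 0 = fully shut (on a slightly springy stop), raised by 0.49 to 0.91 at the start, grows as it opens. The hinge is stiff: the lid stays where it is left. With the pawl free, about 1 to 4 N square to the lid at its front edge lowers it; with the pawl engaged it sinks 0.2 rad more at most and stands hard on a tooth. The teeth reach down to 0.33 rad
- lid_front (a point): centre of the top face of the lid's cream front bar, 36 mm wide (18 to either side of it), 196 long; at (-180, 0, +6) mm in the lid_hinge frame when shut. Turns with the lid: x towards the hinge, y along the bar, z square to its top. The lid is a frame 14 mm thick round a smoked clear window, whose 27 mm high dome begins 16 mm from this point; short black lip in front
- pawl (a joint): pawl angle in rad: 0 = nose fully between the teeth, up to 0.17 = nose resting on a tooth (both engaged), 0.5 = tab fully down, pawl free (on a stop). A see-saw with an over-centre spring: past 0.27 it snaps to the free side and stays there by itself. Pressing takes about 3 N at the tab's middle
- pawl_tab (a point): centre of the top of the red thumb tab, 30 mm (x) by 34 (y) by 6 thick; at (+77, -106, +77) mm in the lid_hinge frame and level with the pawl at 0, 18 mm lower and sloping down to the rear when fully pressed. Turns with the pawl. Nothing stands above or behind it; the steel cheeks of the bracket, 73 mm above the hinge axis, end 25 mm in front of it
- pawl_pivot (a point): centre of the pawl's pivot pin on the bracket, parallel to the hinge axis; at (+42, -106, +68) mm in the lid_hinge frame. The tab's centre is 35 mm behind and 9 mm above it, the nose 42 mm in front of it
- stain_jar: bystander: small amber jar with black cap, 34 mm across, 48 mm tall, standing on the centrifuge's rear deck at the end away from the pawl; origin at its underside
- tube_rack: bystander: blue rack of capped tubes, 75 x 200 x 107 mm; origin at the centre of its underside
- spray_bottle: bystander: white bottle, 68 mm across, 190 mm tall; origin at the centre of its underside
- beaker: bystander: glass beaker, 72 mm across, 95 mm tall; origin at the centre of its underside
- petri_stack: bystander: stack of four dishes, 90 mm across, 60 mm tall; origin at the centre of its underside
- slide_box: bystander: green slide box, 85 x 180 x 30 mm; origin at the centre of its underside
- timer: bystander: small white bench timer, 62 mm tall; origin at the centre of its underside

How it is judged (in metres and radians):
On the way, in this order (a step that is already met when the one before it is completed fails the run):
1. the pawl is pressed over to its free side while the lid is still up (value of joint pawl above 0.38 rad and value of joint lid above 0.42 rad), for 0.2 s.
2. the lid is pushed down past the teeth until it is shut (value of joint lid below 0.025 rad and value of joint pawl above 0.38 rad), for 0.2 s.
At the end, for the whole second after the job is handed in: the lid is shut to within 0.025 rad (5 mm at its front edge) and at rest, the pawl is still over on its free side (above 0.38 rad), and nothing around was shifted by 20 mm (the jar on the deck: 15 mm) (all of step 2 and velocity of joint lid between -0.05 and 0.05 rad/s and distance of each of tube_rack, spray_bottle, beaker, petri_stack, slide_box, timer from where it was at the start of the episode below 0.02 m and distance of stain_jar from where it was at the start of the episode below 0.015 m); the robot touches nothing.
It fails at once if the lid is forced down over the teeth with the pawl still engaged (value of joint lid between 0.03 and 0.4 rad and value of joint pawl below 0.2 rad).
It fails at once if the lid is raised instead of lowered (value of joint lid above 1 rad).
It fails at once if the lid is slammed (faster than 2 rad/s) (velocity of joint lid below -2 rad/s).
It fails at once if the machine, its lid or its pawl is pushed harder than 80 N (contact force between the fingers and centrifuge above 80 N).
It fails at once if a bystander is carried off or knocked about (distance of any of tube_rack, spray_bottle, beaker, petri_stack, slide_box, timer, stain_jar from where it was at the start of the episode above 0.04 m).
It also fails if it takes over 48 s, if anything falls off the work surface, if the arm or the gripper's body presses on something with over 40 N, if the wrist force passes 120 N, or if a joint passes its speed limit or range.

## Robot

A 6-joint arm with a two-finger parallel gripper is mounted at the origin on the work surface. World frame = base frame: x ahead of the robot, y to its left, z up, the work surface at z = 0. Lengths are in mm, angles in rad, forces in N, time in s.
With the tool pointing down it reaches from about 275 to 975 mm from the base axis. Payload 8.4 kg.
Tool frame: the origin (TCP) lies midway between the tips of the shut fingers; the grasp point (between the pads) lies arm.hold_point_z behind it (arm.hold_point_z is the distance from the TCP to the grasp point, in mm); x points along the fingers, y is the direction in which the jaws open and shut, and the axes are right-handed (so a half turn about x gives the same grasp; the last joint's range is limited). The gripper opens to 92 mm and grips with 3 to 60 N. Pads are 20 mm wide; open, the fingers measure 128 mm over their backs; the gripper's body (75 mm by 189 mm) begins 69 mm behind the grasp point.
Start: joints at [-1.289, 0.353, 1.633, -0, 1.155, -0.002], TCP at [175.002, -600.002, 214.583] pointing down, gripper open.
Joint ranges: [-2.63, 2.63], [-0.92, 2.1], [0.06, 2.66], [-1.3, 4.44], [0, 2.69], [-3.02, 3.02]. Speed limits (rad/s): [2.22, 2.22, 2.79, 3.14, 3.14, 3.14].

## Interface

Orientations are given as a unit quaternion [w, x, y, z].
In Python, from station import arm, viewer gives the robot as it stands.
- The arm moves only by the tool carry_out, never from a script. Its argument "targets" is a list that holds one entry, the list of rows, each a list of 6 numbers: the shift along the world's x, y, z in cm, then the turn, a rotation vector about the world's x, y, z in rad. A call has 1 to 10 rows; each row is the pose to reach, as a shift and turn from the pose measured when the call began; what a row does not reach only later rows make up. A row lasts 1/8 s, in which the tool goes at most 62.5 mm and 10.7 degrees, less where a joint would pass 70% of its speed; a pose out of reach is approached as far as the arm can. A call with a gripper value outside its range is refused whole. "grip" is the opening, from -1 (shut) to 1 (fully open), set as the call begins (left out, the last holds). The fingers move at their own pace and stop on an object; the grip force is fixed at half the most. Time passes only in rows, so rows that repeat a pose let the fingers close. It gives the time, the measured TCP pose, the force and the opening at its end, in the units of the state.
- arm.get_state(): the state, without advancing time (a new reading comes with each control period).
- viewer.get_image(name): name is "side" or "top" or "wrist"; returns the picture (400x640x3 uint8, red, green, blue); there is no depth.
- viewer.camera_model(name): a dict with "fx", "fy", "cx", "cy" (pixels), "R" (3x3) and "t" (3): a world point X has camera coordinates R X + t. Camera axes: x right, y down, z forward; pixel columns grow to the right and rows downward; lengths in mm; the calibration is good to about 2 mm. The wrist camera is an equidistant fisheye: a pixel r from the principal point sees the ray r / f radians off the axis. A picture is of the moment at which its call begins: read the wrist's pose just before it. camera_model takes no time and is no camera call; for the wrist camera it gives the pose at the moment of the call.
- arm.finish_job(): hands the job in, once; it reports no verdict.
The state is a dict: "time": time; "joint_positions": joint angles; "joint_vel": joint speeds; "joint_torque": joint torques, N m; "position": TCP position; "orientation": TCP orientation; "contact_force": force on the tool from outside, world axes, zero at the start; "wrist_torque": the same for the moment, N m; "width": opening from 0.0 (shut) to 1.0 (fully open).
Only numpy, scipy, OpenCV 4.12 (cv2) and the standard library are available. Lean on these libraries where they do the work, as an engineer would, in place of code of your own. Each camera call takes 0.05 s, during which the arm holds its last target.

## Working session

There is one attempt and no reset: what is moved stays moved. The work goes in short steps, Python scripts to look and compute and a tool call to move; the robot and the scene stay as the last step left them, time stands still between calls to the robot, and variables do not carry over. Pictures are saved under pics/ and viewed, and the job is handed in when it is done.

Besides the shell and the picture viewer there is one more tool, called after "Request:" as name([rows], argument=value, ...), one row to a line, values as JSON. carry_out: Moves the arm, as the interface text tells. Its arguments: {"type":"object","properties":{"targets":{"type":"array","items":{"type":"array","items":{"type":"array","items":{"type":"number"}}}},"grip":{"type":"number"}},"required":["targets"]}

```bash
mkdir -p pics; ls; python3 - <<'E'
from station import arm, viewer
import cv2
s=arm.get_state(); print(s['time'],s['position'],s['orientation'],s['width'],arm.hold_point_z)
for n in ['side','top','wrist']:
    m=viewer.camera_model(n); print(n,m)
    im=viewer.get_image(n); cv2.imwrite(f'pics/{n}0.png',im[:,:,::-1])
E
```

```text
pics
0.0 [ 174.83416924 -599.53342284  213.85099254] [-0.09953156 -0.69990485 -0.10050328  0.70008982] 0.9974238732225426 18.700000000000003
side {'fx': 373.24482931079655, 'fy': 373.24482931079655, 'cx': 318.0471565846448, 'cy': 200.2167361370535, 'R': array([[-0.79154183, -0.61093145,  0.01497625],
       [-0.37697664,  0.46884114, -0.79879697],
       [ 0.48098871, -0.63792691, -0.60141426]]), 't': array([448.0391483 , 356.3713294 , 964.39604397])}
top {'fx': 416.6197079393169, 'fy': 416.6197079393169, 'cx': 318.0629895737435, 'cy': 202.6411237343066, 'R': array([[ 2.41558057e-02, -9.99705681e-01,  2.24666941e-03],
       [-9.96327368e-01, -2.42587211e-02, -8.21175377e-02],
       [ 8.21478703e-02, -2.54802929e-04, -9.96620119e-01]]), 't': array([ -19.91312345,  580.68067054, 1542.55059978])}
wrist {'fx': 309.70691628693146, 'fy': 309.70691628693146, 'cx': 325.00568127630726, 'cy': 196.71287910245633, 'R': array([[ 2.80337178e-01, -9.59901460e-01, -5.04469419e-04],
       [-9.32292719e-01, -2.72399167e-01,  2.37968442e-01],
       [-2.28563672e-01, -6.62410884e-02, -9.71272756e-01]]), 't': array([-624.61231253,  -26.45089369,  388.41782088])}
```

View pics/side0.png

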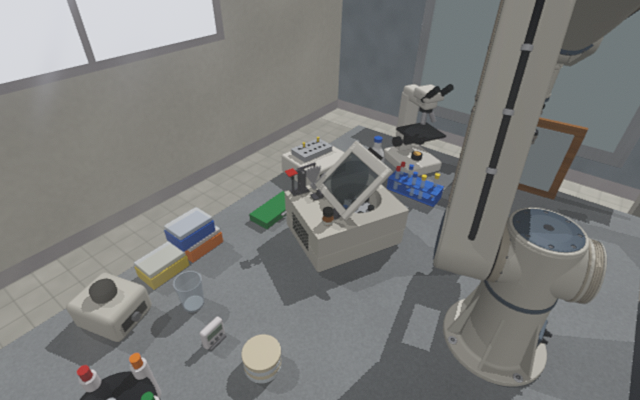

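View pics/top0.png

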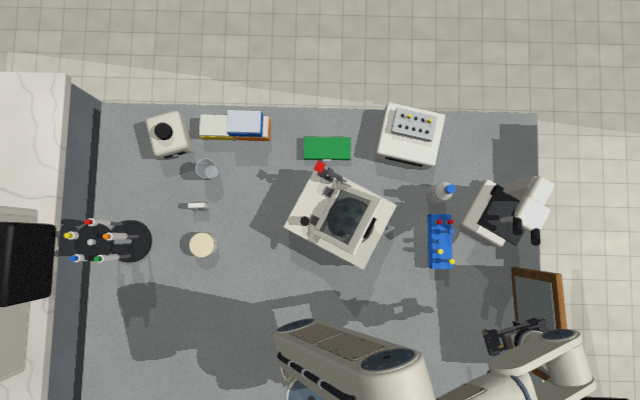

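View pics/wrist0.png

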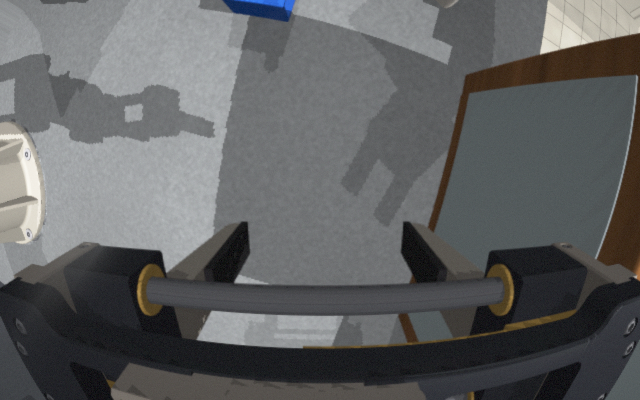

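```bash
python3 - <<'E'
import cv2
t=cv2.imread('pics/top0.png')[140:290,260:420]; cv2.imwrite('pics/topz.png',cv2.resize(t,None,fx=4.5,fy=4,interpolation=2) if 0 else cv2.resize(t,None,fx=4,fy=4,interpolation=2))
t=cv2.imread('pics/side0.png')[130:270,270:430]; cv2.imwrite('pics/sidez.png',cv2.resize(t,None,fx=4,fy=4,interpolation=2))
E
```

```text
(no output)
```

View pics/topz.png

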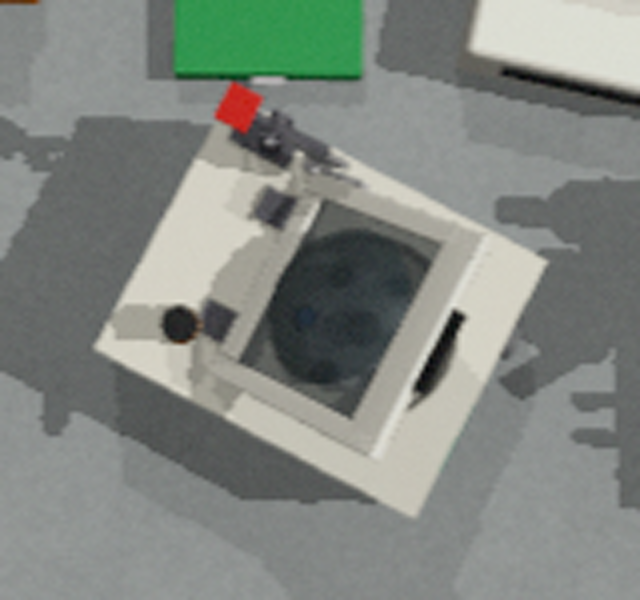

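View pics/sidez.png

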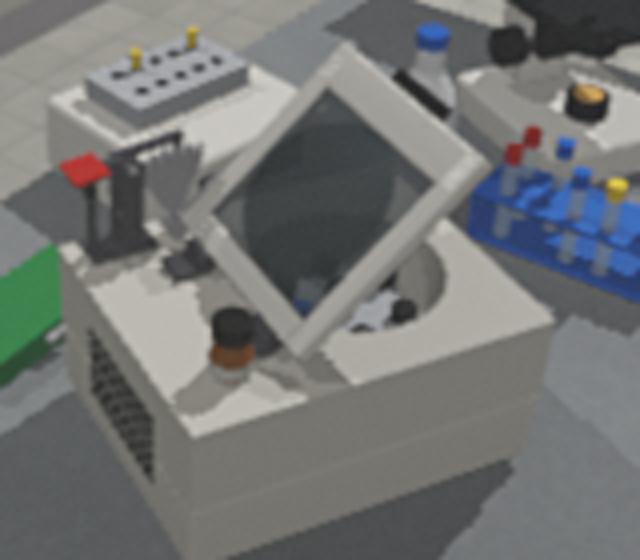

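```bash
cat > h.py <<'E'
import numpy as np, cv2, json
from station import arm, viewer
M={n:viewer.camera_model(n) for n in('side','top')}
def ray(n,u,v):
    m=M[n]; R=np.array(m['R']); t=np.array(m['t'])
    d=R.T@np.array([(u-m['cx'])/m['fx'],(v-m['cy'])/m['fy'],1]); return -R.T@t,d/np.linalg.norm(d)
def plane(n,u,v,z):
    c,d=ray(n,u,v); return c+d*(z-c[2])/d[2]
def tri(a,b):
    A=np.zeros((3,3));B=np.zeros(3);rs=[ray('top',*a),ray('side',*b)]
    for c,d in rs:
        P=np.eye(3)-np.outer(d,d);A+=P;B+=P@c
    x=np.linalg.solve(A,B); return x,[np.linalg.norm((np.eye(3)-np.outer(d,d))@(x-c)) for c,d in rs]
def proj(n,X):
    m=M[n]; p=np.array(m['R'])@X+np.array(m['t']); return [m['fx']*p[0]/p[2]+m['cx'],m['fy']*p[1]/p[2]+m['cy']]
E
python3 - <<'E'
from h import *
zt=lambda u,v:(u/4+260-.375,v/4+140-.375)
zs=lambda u,v:(u/4+270-.375,v/4+130-.375)
c={k:plane('top',*zt(*p),150) for k,p in dict(fr=(547,260),fl=(415,517),rl=(95,348)).items()}
for k in c: print(k,c[k].round(1))
print(np.linalg.norm(c['fr']-c['fl']),np.linalg.norm(c['fl']-c['rl']))
a=c['rl']-c['fl']; b=c['fl']-c['fr']; print(np.degrees(np.arctan2(a[1],a[0])),np.degrees(np.arctan2(-b[0],b[1])))
ctr=(c['fr']+c['rl'])/2; print('ctr',ctr)
for n in('top','side'):
    im=cv2.imread(f'pics/{n}0.png').astype(int); m=((im[...,2]>130)&(im[...,1]<60)&(im[...,0]<60)).astype(np.uint8)
    k,l,st,ce=cv2.connectedComponentsWithStats(m)
    for i in range(1,k):
        if st[i,4]>8: print(n,st[i],ce[i])
E
```

```text
fr [ 570.3 -276.6  150. ]
fl [ 347.6 -165.8  150. ]
rl [485.  111.5 150. ]
248.66329559264494 309.44978933125384
63.65957495295504 63.56369516499728
ctr [527.63120097 -82.5407213  150.        ]
top [314 161  11  12  81] [319.20987654 166.59259259]
top [ 84 219   8   5  30] [ 87.56666667 221.46666667]
top [438 220   4   4  13] [439.38461538 221.38461538]
top [449 220   4   4  14] [450.71428571 221.5       ]
side [286 169  11   7  44] [290.93181818 172.22727273]
```

```bash
cat >> h.py <<'E'
yaw=np.radians(63.6); ctr=np.array([527.6,-82.5,0]); 
Rm=np.array([[np.cos(yaw),-np.sin(yaw),0],[np.sin(yaw),np.cos(yaw),0],[0,0,1]])
H=ctr+Rm@[60,0,160]
def W(p): return H+Rm@np.array(p,float)      # hinge frame -> world
def L(X): return Rm.T@(np.array(X)-H)
def lid(th,p):  # lid coords (hinge frame, shut) -> world. opens upward
    x,y,z=p; c,s=np.cos(th),np.sin(th)
    return W([x*c+z*s, y, -x*s+z*c])
E
python3 - <<'E'
from h import *
zt=lambda u,v:(u/4+260-.375,v/4+140-.375)
zs=lambda u,v:(u/4+270-.375,v/4+130-.375)
x,e=tri((319.2,166.6),(290.9,172.2));print('tab',x,e,L(x)); print('pred',W([77,-106,77]),proj('top',W([77,-106,77])),proj('side',W([77,-106,77])))
for nm,a,b in(('far',(490,238),(345,45)),('near',(375,457),(490,165))):
    x,e=tri(zt(*a),zs(*b)); l=L(x); print(nm,x,e,l,np.arctan2(l[2],-l[0]),np.hypot(l[0],l[2]))
# overlay
im={n:cv2.imread(f'pics/{n}0.png') for n in('top','side')}
for th in(.5,.6,.7,.8,.9):
  print(th,[(n,[np.round(proj(n,lid(th,[-198,s*98,6])),1).tolist() for s in(-1,1)]) for n in im])
print('meas',zt(490,238),zt(375,457),zs(345,45),zs(490,165))
jar=plane('top',*zt(180,324),198);print('jar',jar,L(jar))
E
```

```text
tab [682.7699091   -6.8950918  228.89944685] [np.float64(0.42723392032368734), np.float64(0.4272339203236105)] [  76.71420574 -105.37091051   68.89944685]
pred [683.46046613  -6.91881784 237.        ] [np.float64(319.3000557192971), np.float64(166.08137045064055)] [np.float64(290.5235755048212), np.float64(169.89339192236503)]
far [ 575.4042131  -204.67488446  292.40062074] [np.float64(0.8030426397969747), np.float64(0.8030426397968171)] [-148.17804596  -97.14204751  132.40062074] 0.7292255846669321 198.7125000545164
near [ 401.11376061 -119.49792422  291.02057079] [np.float64(2.146300974421144), np.float64(2.1463009744210777)] [-149.37970755   96.84463347  131.02057079] 0.7200167404920679 198.69747606958072
0.5 [('top', [[386.9, 202.9], [358.7, 257.6]]), ('side', [[361.2, 148.2], [396.3, 178.4]])]
0.6 [('top', [[384.7, 200.9], [356.1, 256.2]]), ('side', [[358.8, 144.4], [394.0, 174.4]])]
0.7 [('top', [[381.9, 198.6], [353.0, 254.6]]), ('side', [[355.8, 140.9], [391.1, 170.8]])]
0.8 [('top', [[378.6, 196.1], [349.4, 252.6]]), ('side', [[352.4, 137.8], [387.6, 167.7]])]
0.9 [('top', [[374.8, 193.3], [345.2, 250.4]]), ('side', [[348.4, 135.1], [383.6, 165.0]])]
meas (382.125, 199.125) (353.375, 253.875) (355.875, 140.875) (392.125, 170.875)
jar [505.50855393  37.48264484 198.        ] [37.64723193 73.13607284 38.        ]
```

```bash
python3 - <<'E'
from h import *
from scipy.spatial.transform import Rotation as Ro
s=arm.get_state(); w,x,y,z=s['orientation']; R=Ro.from_quat([x,y,z,w]).as_matrix(); print(R.round(3))
a=np.degrees(np.arctan2(R[1,1],R[0,1])); print('jaw az',a,'want',63.6+90, 'joints',s['joint_positions'].round(3))
d=(153.6-a+90)%180-90; print('turn',d,np.radians(d))
T=W([80,-106,77]); print('tab target',T, (T-s['position'])/10, s['position'])
print('base az of start/tab/front',np.degrees([np.arctan2(s['position'][1],s['position'][0]),np.arctan2(T[1],T[0])]))
E
```

```text
[[-0.     0.28  -0.96 ]
 [ 0.001 -0.96  -0.28 ]
 [-1.    -0.001  0.   ]]
jaw az -73.7399123389183 want 153.6 joints [-1.289  0.353  1.634 -0.     1.155 -0.002]
turn 47.33991233891828 0.8262373379196137
tab target [684.79437167  -4.23168256 237.        ] [50.99087951 59.54232239  2.29397874] [ 174.8855766  -599.65490648  214.06021258]
base az of start/tab/front [-73.74100794  -0.35405441]
```

Request:
carry_out([
  [[0,0,6,0,0,0],[0,0,12,0,0,0],[3,3.5,17,0,0,0.06],[7,8,19,0,0,0.12],[11,12.5,19,0,0,0.18],[15,17,19,0,0,0.25],[19,21.5,19,0,0,0.32],[23,26,19,0,0,0.39],[27,31,19,0,0,0.45],[31,35.5,19,0,0,0.51]],
], grip=-1)

```text
time: 1.4
position: [485.8, -242.8, 404.0]
orientation: [-0.274, -0.652, -0.274, 0.652]
contact_force: [0.0, -0.9, -0.4]
width: 0.006
```

Request:
carry_out([
  [[4,4.8,0,0,0,0.06],[8,9.6,0,0,0,0.12],[12,14.4,0,0,0,0.18],[16,19.2,0,0,0,0.25],[19.9,23.9,0,0,0,0.31],[19.9,23.9,-4,0,0,0.31],[19.9,23.9,-8,0,0,0.31],[19.9,23.9,-12,0,0,0.31],[19.9,23.9,-14,0,0,0.31],[19.9,23.9,-14,0,0,0.31]],
])

```text
time: 2.65
position: [684.1, -3.9, 262.9]
orientation: [-0.371, -0.601, -0.372, 0.603]
contact_force: [1.1, 0.0, 0.3]
width: 0.002
```

```bash
python3 - <<'E'
from h import *
from scipy.spatial.transform import Rotation as Ro
s=arm.get_state(); w,x,y,z=s['orientation']; R=Ro.from_quat([x,y,z,w]).as_matrix(); print('jaw',np.degrees(np.arctan2(R[1,1],R[0,1])),s['position'],L(s['position']),s['contact_force'],s['joint_positions'].round(2))
o=[]
for n,(r0,c0) in dict(top=(130,270),side=(110,240)).items():
    im=viewer.get_image(n)[:,:,::-1]; o.append(cv2.resize(im[r0:r0+120,c0:c0+100],None,fx=4,fy=4,interpolation=2))
cv2.imwrite('pics/a1.png',np.hstack(o))
E
```

```text
jaw -26.648347418610104 [684.1133366   -3.86089095 262.86327025] [  80.02931025 -105.22512188  102.86327025] [1.07500611 0.0320026  0.29330389] [-0.01  0.41  1.44  0.    1.29  0.46]
```

View pics/a1.png

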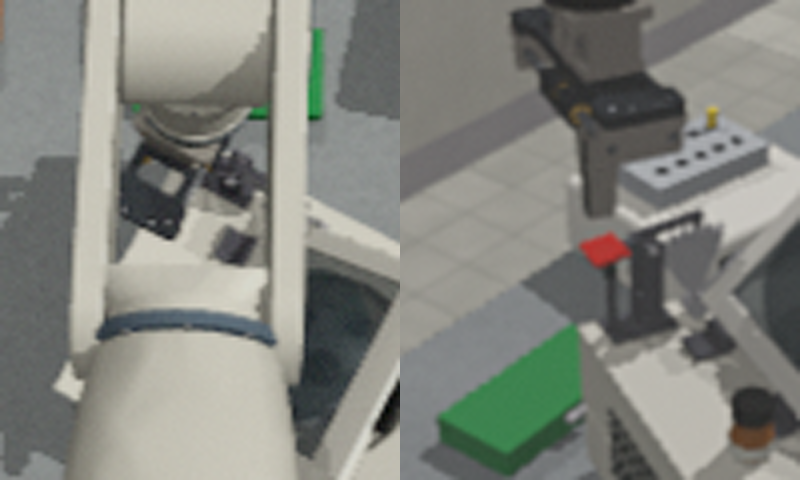

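The side view shows the shut fingers hanging straight over the red tab (tip at about (600,215) in the crop, tab at (605,248)). Next I press.

Request:
carry_out([
  [[0,0,-1.5,0,0,0],[0,0,-2.3,0,0,0],[0,0,-2.8,0,0,0],[0,0,-3.2,0,0,0],[0,0,-3.5,0,0,0],[0,0,-3.5,0,0,0]],
])

```text
time: 3.5
position: [685.5, -4.0, 230.4]
orientation: [0.371, 0.602, 0.371, -0.601]
contact_force: [1.5, -0.2, 0.1]
width: 0.004
```

Request:
carry_out([
  [[0,0,-0.4,0,0,0],[0,0,-0.8,0,0,0],[0,0,-1.1,0,0,0],[0,0,-1.1,0,0,0]],
])

```text
time: 4.0
position: [686.0, -3.9, 221.6]
orientation: [0.372, 0.603, 0.371, -0.601]
contact_force: [-4.9, 0.9, 13.4]
width: 0.004
```

```bash
python3 - <<'E'
from h import *
s=arm.get_state(); print(s['position'],s['contact_force'])
im=viewer.get_image('side')[:,:,::-1]; cv2.imwrite('pics/a2.png',cv2.resize(im[130:230,260:380],None,fx=5,fy=5,interpolation=2))
E
```

```text
[686.04341587  -3.93389854 221.58872498] [-4.85547665  0.92185405 13.40937352]
```

View pics/a2.png

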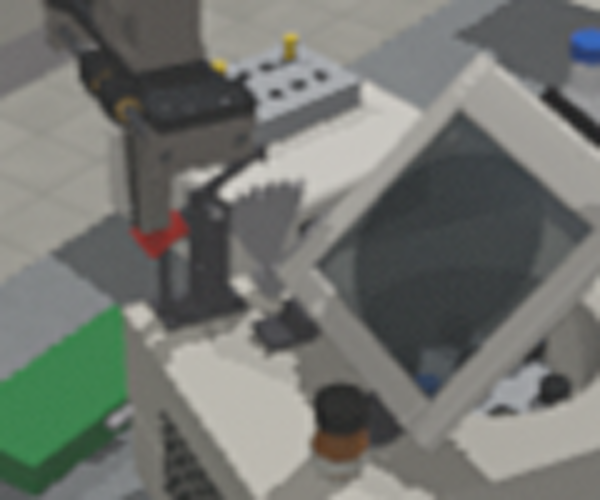

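Request:
carry_out([
  [[0,0,-0.1,0,0,0],[0,0,-0.1,0,0,0],[0,0,2,0,0,0],[0,0,6,0,0,0],[0,0,11,0,0,0],[0,0,14,0,0,0],[0,0,14,0,0,0]],
])

```text
time: 4.92
position: [687.1, -4.0, 364.2]
orientation: [0.373, 0.604, 0.37, -0.599]
contact_force: [0.0, -0.2, -0.6]
width: 0.004
```

```bash
python3 - <<'E'
from h import *
s=arm.get_state(); print(s['position'],s['contact_force'])
im=viewer.get_image('side')[:,:,::-1]; cv2.imwrite('pics/a3.png',cv2.resize(im[130:230,260:380],None,fx=5,fy=5,interpolation=2))
p=im.astype(int); m=((p[...,2]>110)&(p[...,1]<60)&(p[...,0]<60)).astype(np.uint8)
k,l,st,ce=cv2.connectedComponentsWithStats(m)
for i in range(1,k):
    if st[i,4]>8: print(st[i],ce[i])
for t in (0,.17,.5):
    c,q=np.cos(t),np.sin(t); print(t,proj('side',W([42+35*c+9*q,-106,68+9*c-35*q])))
for th in(.5,.6,.65,.7,.75): print(th,[np.round(proj('side',lid(th,[-198,q*98,6])),1) for q in(-1,1)])
E
```

```text
[687.14770156  -3.97637743 364.24911859] [ 0.04016907 -0.20536112 -0.5813821 ]
[402 162   3   5  12] [402.91666667 163.83333333]
[397 166   4   5  16] [398.125 167.875]
[287 172  10   9  55] [291.58181818 175.70909091]
[ 78 366  14  15  87] [ 83.79310345 372.83908046]
0 [np.float64(290.5235755048212), np.float64(169.89339192236503)]
0.17 [np.float64(290.27720729266883), np.float64(171.61949659423632)]
0.5 [np.float64(290.68278733934415), np.float64(174.7485997287184)]
0.5 [array([361.2, 148.2]), array([396.3, 178.4])]
0.6 [array([358.8, 144.4]), array([394. , 174.4])]
0.65 [array([357.4, 142.6]), array([392.6, 172.6])]
0.7 [array([355.8, 140.9]), array([391.1, 170.8])]
0.75 [array([354.2, 139.3]), array([389.5, 169.2])]
```

View pics/a3.png

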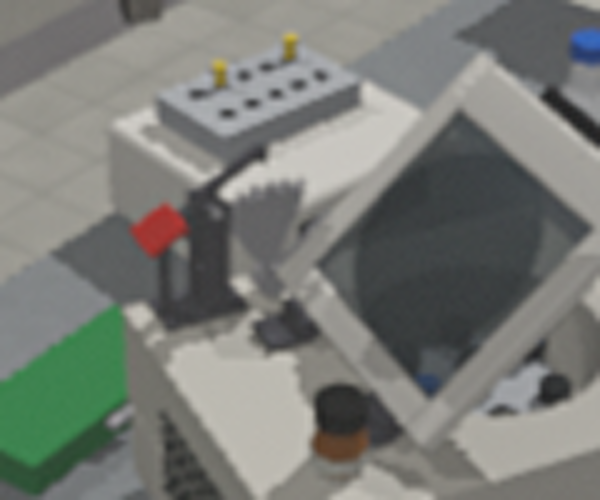

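The tab now sits lower and slopes rearward (crop (160,232); its centroid matches 0.5 rad), and it stayed there with the fingers clear. The lid corner is still at about (485,55), so roughly 0.70 rad. Now I work out the lid path.

```bash
python3 - <<'E'
from h import *
P0=arm.get_state()['position']
for th in (.85,.75,.7,.6,.5,.4,.3,.2,.1,.05,0,-.02):
    e=L(lid(th,[-192,0,6]))+[10,0,0]; w=W(e); print(th,w.round(1),((w-P0)/10).round(2))
E
```

```text
0.85 [ 504.4 -129.3  308.2] [-18.19 -12.53  -5.38]
0.75 [ 498.1 -142.   295.3] [-18.82 -13.8   -6.67]
0.7 [ 495.1 -147.9  288.3] [-19.11 -14.39  -7.37]
0.6 [ 489.8 -158.7  273.4] [-19.65 -15.47  -8.86]
0.5 [ 485.1 -168.1  257.3] [-20.12 -16.42 -10.46]
0.4 [ 481.1 -176.1  240.3] [-20.52 -17.21 -12.17]
0.3 [ 478.  -182.5  222.5] [-20.83 -17.85 -13.95]
0.2 [ 475.6 -187.3  204. ] [-21.07 -18.33 -15.79]
0.1 [ 474.  -190.4  185.1] [-21.23 -18.64 -17.68]
0.05 [ 473.6 -191.3  175.6] [-21.27 -18.73 -18.64]
0 [ 473.4 -191.8  166. ] [-21.29 -18.78 -19.6 ]
-0.02 [ 473.3 -191.8  162.2] [-21.3  -18.79 -19.98]
```

Request:
carry_out([
  [[-4,-3,0,0,0,0],[-8,-6,0,0,0,0],[-12,-9,0,0,0,0],[-16,-12,0,0,0,0],[-19.1,-14.3,0,0,0,0],[-19.1,-14.4,-2,0,0,0],[-19.1,-14.4,-4,0,0,0],[-19.1,-14.4,-5.2,0,0,0],[-19.1,-14.4,-5.2,0,0,0]],
])

```text
time: 6.1
position: [494.5, -147.6, 308.3]
orientation: [0.371, 0.602, 0.371, -0.601]
contact_force: [0.3, 0.6, -0.2]
width: 0.006
```

```bash
python3 - <<'E'
from h import *
s=arm.get_state(); print(s['position'],L(s['position']),s['contact_force'])
im=viewer.get_image('side')[:,:,::-1]; cv2.imwrite('pics/a4.png',cv2.resize(im[90:230,270:430],None,fx=4,fy=4,interpolation=2))
E
```

```text
[ 494.49888704 -147.64959131  308.34475606] [-133.0731744     0.68125595  148.34475606] [ 0.27950233  0.62725383 -0.16049395]
```

View pics/a4.png

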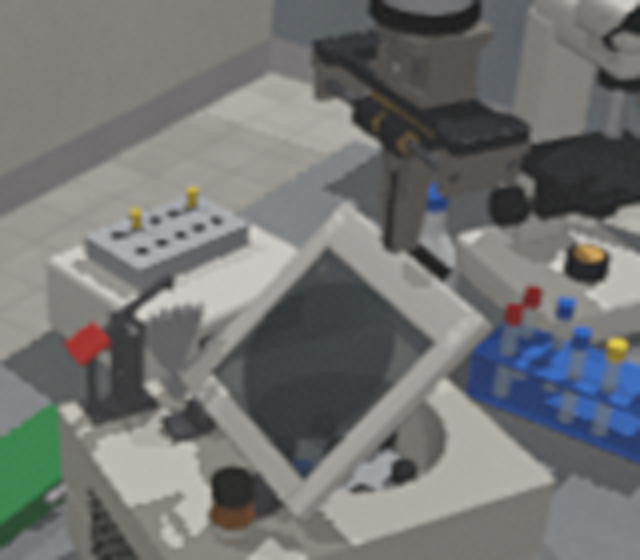

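The fingertip (crop (405,245)) hangs over the middle of the front bar, with its shadow on the bar at (415,270). Next I lower it along the lid's arc.

Request:
carry_out([
  [[0,0,-1,0,0,0],[0,0,-1.7,0,0,0],[-0.2,-0.4,-2.5,0,0,0],[-0.4,-0.8,-3.1,0,0,0],[-0.5,-1.2,-3.8,0,0,0],[-0.7,-1.6,-4.5,0,0,0],[-0.9,-2,-5.2,0,0,0],[-1.1,-2.4,-6,0,0,0],[-1.3,-2.8,-6.8,0,0,0]],
])

```text
time: 7.28
position: [482.0, -175.9, 240.7]
orientation: [0.372, 0.603, 0.371, -0.601]
contact_force: [0.4, 1.8, 2.3]
width: 0.006
```

```bash
python3 - <<'E'
from h import *
s=arm.get_state(); print(s['time'],s['position'],L(s['position']),s['contact_force'])
P0=s['position']
for th in (.4,.3,.2,.1,.05,0,-.02):
    e=L(lid(th,[-192,0,6]))+[10,0,0]; w=W(e); print(th,((w-P0)/10).round(2))
im=viewer.get_image('side')[:,:,::-1]; cv2.imwrite('pics/a5.png',cv2.resize(im[90:230,270:430],None,fx=4,fy=4,interpolation=2))
E
```

```text
7.275 [ 481.95457761 -175.94099142  240.7116461 ] [-163.99175546   -0.66201033   80.7116461 ] [0.38776036 1.81465463 2.27117284]
0.4 [-0.08 -0.02 -0.04]
0.3 [-0.4  -0.66 -1.82]
0.2 [-0.64 -1.13 -3.67]
0.1 [-0.79 -1.44 -5.56]
0.05 [-0.84 -1.54 -6.51]
0 [-0.86 -1.58 -7.47]
-0.02 [-0.86 -1.59 -7.86]
```

View pics/a5.png

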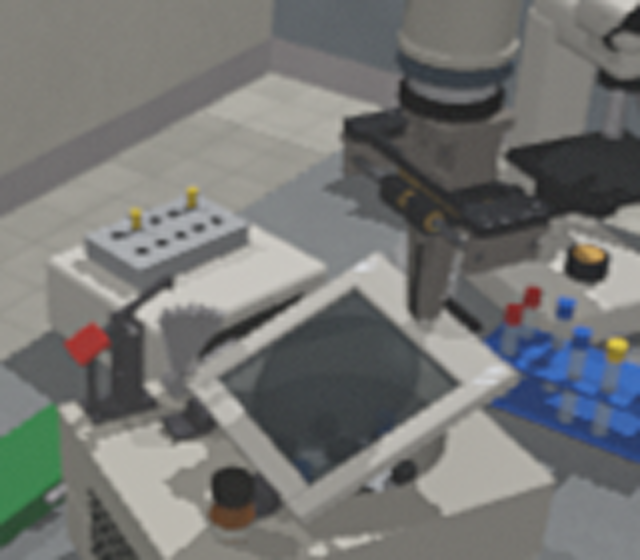

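The lid follows at about 0.4 rad with roughly 3 N, and the tab is still tilted down, so I continue.

Request:
carry_out([
  [[-0.2,-0.3,-0.8,0,0,0],[-0.4,-0.6,-1.6,0,0,0],[-0.5,-0.8,-2.4,0,0,0],[-0.6,-1,-3.2,0,0,0],[-0.7,-1.2,-4,0,0,0],[-0.7,-1.3,-4.8,0,0,0],[-0.8,-1.4,-5.6,0,0,0],[-0.8,-1.5,-6.3,0,0,0],[-0.8,-1.5,-6.9,0,0,0],[-0.8,-1.5,-6.9,0,0,0]],
])

```text
time: 8.57
position: [472.9, -190.8, 170.0]
orientation: [0.371, 0.602, 0.372, -0.601]
contact_force: [0.1, 0.3, -0.0]
width: 0.001
```

Request:
carry_out([
  [[0,0,-0.2,0,0,0],[0,0,-0.4,0,0,0],[0,0,-0.6,0,0,0],[0,0,-0.6,0,0,0]],
])

```text
time: 9.07
position: [473.1, -190.9, 166.0]
orientation: [0.371, 0.602, 0.371, -0.601]
contact_force: [-6.8, 1.5, 22.6]
width: 0.006
```

Request:
carry_out([
  [[0,0,-0.3,0,0,0],[0,0,-0.3,0,0,0],[0,0,-0.3,0,0,0]],
])

```text
time: 9.45
position: [473.2, -191.0, 165.9]
orientation: [0.371, 0.603, 0.371, -0.601]
contact_force: [-11.2, 4.0, 33.3]
width: 0.003
```

Request:
carry_out([
  [[0,0,1,0,0,0],[0,0,4,0,0,0],[0,0,9,0,0,0],[0,0,14,0,0,0],[-3,-5,18,0,0,0],[-6,-9,18,0,0,0],[-9,-13,18,0,0,0],[-9,-13,18,0,0,0]],
])

```text
time: 10.45
position: [381.4, -322.8, 345.9]
orientation: [0.37, 0.603, 0.37, -0.602]
contact_force: [0.7, 0.5, 0.3]
width: 0.009
```

```bash
python3 - <<'E'
from h import *
s=arm.get_state(); print(s['time'],s['position'],s['contact_force'])
im=viewer.get_image('side')[:,:,::-1]; cv2.imwrite('pics/a6.png',cv2.resize(im[90:230,270:430],None,fx=5,fy=4.2*5/4.2,interpolation=2)[:600])
im=viewer.get_image('top')[:,:,::-1]; cv2.imwrite('pics/a6t.png',im)
for th in(0,.025,.05,.1): print(th,[[(((np.array(proj('side',lid(th,[-198,q*98,6])))-[270,90])*5).round()).tolist(), np.round(proj('top',lid(th,[-198,q*98,6])),1).tolist()] for q in(-1,1)])
E
```

```text
10.45 [ 381.42971863 -322.80922294  345.88762105] [0.68466223 0.49128454 0.26977439]
0 [[[478.0, 403.0], [389.4, 208.8]], [[646.0, 559.0], [363.1, 260.0]]]
0.025 [[[479.0, 397.0], [389.6, 208.7]], [[647.0, 553.0], [363.2, 260.1]]]
0.05 [[[479.0, 391.0], [389.7, 208.6]], [[648.0, 546.0], [363.2, 260.1]]]
0.1 [[[479.0, 379.0], [389.9, 208.2]], [[649.0, 534.0], [363.3, 260.1]]]
```

View pics/a6.png

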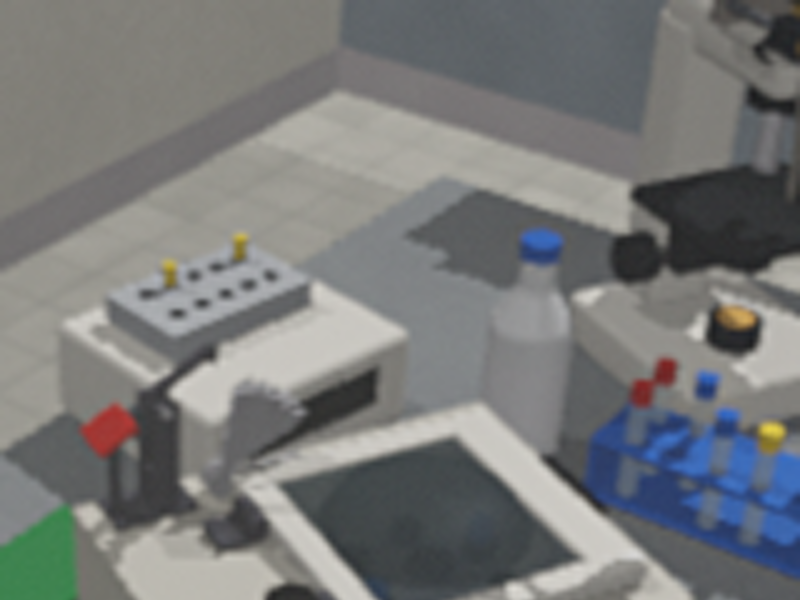

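View pics/a6t.png

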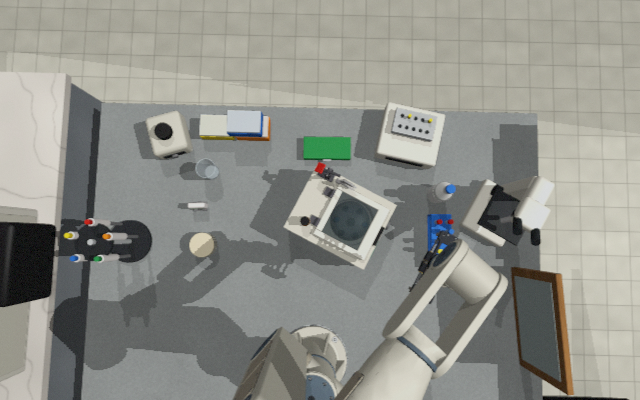

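The lid's front far corner is at (483,402), against a prediction of (478,403) for fully shut. The tab is still tilted down at (108,432), and the things around the machine look unmoved in the top view. The arm is clear of everything, so I hand in.

```bash
python3 - <<'E'
from station import arm
print(arm.finish_job())
E
```

```text
the job is handed in; nothing more can be done
None
```

The job is handed in with the lid shut and the pawl free, as far as my checks can tell. I pressed the red tab down to its stop at about 13 N. I then lowered the lid's front bar along its arc at about 3 N, from roughly 0.70 rad to the stop, and pressed the stop with up to about 35 N. The whole run took about 10.5 s of the 48 s allowed.

**Last checks:**
- **Lid:** at the stop the fingertips read z = 165.9 mm, against 166 mm expected for a shut lid. After retreating, the side view put the lid's front corner within about 1 picture pixel of the shut position.
- **Pawl:** the tab stayed down and sloping to the rear after the fingers left it, and still did once the lid was shut. That matches the free position of 0.5 rad.
- **Surroundings:** the jar and the other items look unmoved in the top view by eye. The gripper partly hid the tube rack there, but the rack looked in place in the side view. I did not measure any shifts.
- **Arm:** it stands clear above the bench with about zero contact force.

**Disagreements:**
- Before pressing, the two views put the tab about 8 mm lower than predicted for pawl = 0. Part of that could be the pawl nose resting on a tooth.
- The lid's starting angle came out between 0.70 and 0.73 rad depending on the method.

Neither affected the result.

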